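Dipstick check on a bench vacuum pump

ROBOT

A 7-joint arm with a two-finger parallel gripper is mounted at the origin on a cart in front of the work surface, level with it; the furniture and walls round the work are solid. World frame = base frame: x ahead of the robot, y to its left, z up, the work surface at z = 0. Lengths are in m, angles in rad, forces in N, time in s.
With the tool pointing down it reaches from about 0.425 to 0.875 m from the base axis. Payload 8.4 kg.
Tool frame: the origin (TCP) lies between the finger pads; the fingertips stand 11 mm ahead of it and the grasp point (between the pads) lies 8 mm behind it (ctrl.tcp_to_tips is the distance from the TCP to the fingertips, in m); z points along the fingers, y is the line along which they close (so a half turn about z gives the same grasp; the last joint's range is limited). The gripper opens to 87 mm and grips with 3 to 60 N. Pads are 19 mm wide; open, the fingers measure 117 mm over their backs; the gripper's body (75 mm by 190 mm) begins 51 mm behind the grasp point.
Start: joints at [-1.276, 0.333, 0.04, 1.465, -0.013, 1.343, -0.059], TCP at [0.249, 0.6, 0.195] pointing down, gripper open.
Joint ranges: [-2.58, 2.58], [-0.38, 2.09], [-1.3, 1.39], [0.25, 2.4], [-1.5, 4.64], [0.08, 2.09], [-2.65, 2.65]. Speed limits (rad/s): [2.22, 2.22, 2.79, 2.79, 3.14, 3.14, 3.14].

INTERFACE

Orientations are given as a unit quaternion [x, y, z, w].
In Python, from station import ctrl gives the robot as it stands.
- The arm moves only by the tool step_arm, never from a script. Its argument "targets" is a list of rows, each a list of 3 entries, a list of its own where there are three numbers: the opening, from 0 (shut) to 1 (fully open), then the shift along the tool's x, y, z in cm, then the turn about the tool's z in degrees. In form: [[gripper, [dx, dy, dz], twist], ...]. A call has 1 to 20 rows; each row shifts and turns the commanded pose from where the row before left it, along the tool's axes as they then stand; what a row does not reach is not made up. A row lasts 1/8 s, in which the tool goes at most 62.5 mm and 10.7 degrees, less where a joint would pass 70% of its speed; a pose out of reach is approached as far as the arm can. A call is refused whole if a number of a shift passes 6.25 or a number of a turn 10.7, either way. A call with a gripper value outside its range is refused whole. The fingers move at their own pace and stop on an object; "newtons" is the grip in N (left out, the last holds). Time passes only in rows, so rows that do not move let the fingers close. It gives the time, the measured TCP pose, the force, the opening and the grip force at its end, in the units of the state.
- ctrl.get_state(): the state, without advancing time (a new reading comes with each control period).
- ctrl.grab_frame(name): name is "scene" or "top" or "wrist"; returns a dict with "frame" (420x560x3 uint8, blue, green, red), "intrinsics" (3x3 intrinsics, pixels), "R" (3x3) and "t" (3): a world point X has camera coordinates R X + t. Camera axes: x right, y down, z forward; pixel columns grow to the right and rows downward; lengths in m; the calibration is good to about 2 mm. A picture is of the moment at which its call begins. There is no depth.
- ctrl.close_job(): hands the job in; it is judged then, once.
The state is a dict: "clock": time; "joint_pos": joint angles; "dq": joint speeds; "tau": joint torques, N m; "position": TCP position; "tool_rot": TCP orientation; "contact_force": force on the tool from outside, world axes, zero at the start; "moment": the same for the moment, N m; "finger_gap": opening from 0.0 (shut) to 1.0 (fully open); "grip_force": force on a finger pad.
Only numpy, scipy, OpenCV 4.12 (cv2) and the standard library are available. Lean on these libraries where they do the work, as an engineer would, in place of code of your own. Each camera call takes 0.05 s, during which the arm holds its last target. There are 200 camera calls.

TASK

Check the oil of the vacuum pump: take the dipstick out of its pedestal, turn it so that the key under its collar faces the notch in the rim of the pump's slanting gauge tube, and push it in until the collar sits on the rim. Then draw it right out and hold it level for reading, marked side of the blade up, with its tip a hand's breadth above the white drip tray. Finish while still holding it there; leave the other things where they are.

Things in the scene. Friction and masses are not known exactly. Their poses are not given: they have to be found in the camera images.
- gauge_handle (a point): Centre of the handle of the dipstick: a loose steel rod 162 mm long, 90 g, upright in the pedestal, collar resting on its top, key side turned away from the robot or to its right. Axes of all its points: z along the rod to the handle, x to its key and marked side, y across the handle. Handle: black disc 27 mm across, 10 mm thick, faces square to y; can be pinched at any slope within its plane.
- gauge_collar (a point): Centre of the underside of the dipstick's collar, 38 mm below the handle's centre. Collar 31 mm diameter, 5 mm thick, with a small nib on its edge above the key. Under it a plug 14 mm diameter, 11.5 mm long, chamfered foot, with one key 4 mm wide that stands out on the +x side to 10.5 mm from the axis and reaches 9 mm below the collar. Centre of mass on the rod near this point.
- gauge_tip (a point): Tip of the dipstick, 110 mm below the collar's underside, 148 mm from the handle's centre; axes as gauge_handle. Below the plug the rod is 8 mm in diameter; it ends in a flat blade 8.5 (y) x 4.5 (x) x 30 mm with dark cross marks on its +x face.
- tube_mouth (a point): Mouth centre of the gauge tube, 155 mm above the table, on the robot's side of the pump. z points out of the mouth along the bore, 45 degrees up; x square to it to the upper side, where the rim is notched. Bore 16 mm, rim 26 mm diameter, 118 mm deep. Notch 11 mm deep, 6.8 mm wide at the bore, wider outside. Fully home, gauge_collar lies on tube_mouth with all axes alike.
- pump: Fixed vacuum pump, 118 x 210 mm, 130 to 170 mm high; origin under its middle on the table, x away from its front. Grey oil case on the right, finned dark motor on the left. The slanting gauge tube rises from the front of the oil case; its mouth lies 105 mm in front of the origin and 45 mm to the right, 50 mm clear of the case.
- stand_top (a point): Centre of the top of the fixed round steel pedestal in which the dipstick is parked, 120 mm above the table; 35 mm outside diameter, bore 25 mm, foot 54 mm.
- drip_tray: White shallow fixed tray, 150 (its x) x 110 (its y) x 16 mm, origin in the centre of its underside on the table.
- bottle_oil: Small brown bottle with black cap, 27 mm diameter, 65 mm high, loose; origin in the centre of its underside. A bystander.
- fork_a: Black clamping fork 25 x 60 x 16 mm lying on the table, loose; origin at its underside. A bystander.
- hex_key: Steel hex key, 40 x 174 x 7 mm, lying on the table, loose. A bystander.
- objective_can: Screw-top can, 37 mm diameter, 58 mm high, loose; origin in the centre of its underside. A bystander.

How it is judged:
On the way, in this order (a step that is already met when the one before it is completed fails the run):
1. the dipstick is home in the gauge tube: collar down on the rim, key in the notch (distance between gauge_collar and tube_mouth below 0.003 m and angle between the z axis of gauge_collar and the z axis of tube_mouth, either way round below 0.1 rad and angle between the x axis of gauge_collar and the x axis of tube_mouth, either way round below 0.25 rad), for 0.2 s.
2. the dipstick is drawn right out of the tube (z of gauge_tip in the frame of tube_mouth above 0.005 m), for 0.1 s.
At the end, for the whole second after the job is handed in: The fingers hold the dipstick still and level (rod within about 10 degrees of horizontal, marked side within 14 degrees of straight up), its tip above the drip tray's outline, 50 to 200 mm over the table, touching neither tray, pump nor pedestal (angle between gauge_handle's own z axis and vertical between 1.4 and 1.74 rad and angle between gauge_handle's own x axis and vertical below 0.25 rad and x of gauge_tip in the frame of drip_tray between -0.075 and 0.075 m and y of gauge_tip in the frame of drip_tray between -0.055 and 0.055 m and height (world z) of gauge_tip between 0.05 and 0.2 m and contact force between the fingers and gauge above 1 N and contact force between gauge and drip_tray below 0.1 N and contact force between gauge and pump below 0.1 N and contact force between gauge and stand below 0.1 N and linear speed of gauge below 0.03 m/s); the arm keeps its last pose, push and grip.
It fails at once if a bystander is moved by more than 30 mm (distance of any of bottle_oil, fork_a, hex_key, objective_can from where it was at the start of the episode above 0.03 m).
It also fails if it takes over 51 s, if anything falls off the work surface, if the arm or the gripper's body presses on something with over 40 N, if the wrist force passes 120 N, or if a joint passes its speed limit or range.

## Working session

There is one attempt and no reset: what is moved stays moved. The work goes in short steps, Python scripts to look and compute and a tool call to move; the robot and the scene stay as the last step left them, time stands still between calls to the robot, and variables do not carry over. Pictures are saved under pics/ and viewed, at most 10 in all, crops included, and the job is handed in when it is done.

Besides the shell and the picture viewer there is one more tool, called after ">>>" in YAML: its name, and indented under it one key for each argument. step_arm: Moves the arm, as the interface text tells. Its arguments: {"type":"object","properties":{"targets":{"type":"array","items":{"type":"array"}},"newtons":{"type":"number"}},"required":["targets"]}

```bash
ls; mkdir -p pics; python3 - <<'E'
from station import ctrl
import cv2,numpy as np,pickle
d={}
for n in("scene","top"):
    f=ctrl.grab_frame(n);d[n]=f;cv2.imwrite(f"pics/{n}0.png",f["frame"])
    print(n,f["intrinsics"].tolist(),np.round(f["R"],4).tolist(),np.round(f["t"],4).tolist(), np.round(-np.array(f["R"]).T@f["t"],3))
pickle.dump(d,open("f0.pkl","wb"))
s=ctrl.get_state();print(s, ctrl.tcp_to_tips)
E
```

```text
pics
scene [[526.494551927432, 0.0, 271.6140594965718], [0.0, 526.494551927432, 203.72385713093738], [0.0, 0.0, 1.0]] [[0.8577, -0.5138, 0.0186], [-0.2967, -0.5241, -0.7983], [0.4199, 0.6792, -0.602]] [-0.4555, 0.2803, 1.087] [ 0.017 -0.825  0.887]
top [[422.57906099188625, 0.0, 276.4795427706569], [0.0, 422.57906099188625, 217.06147188362246], [0.0, 0.0, 1.0]] [[-0.0031, -0.9999, 0.0146], [-0.9979, 0.0022, -0.0652], [0.0651, -0.0148, -0.9978]] [0.0347, 0.547, 1.3927] [0.455 0.054 1.425]
{'clock': 0.1, 'joint_pos': array([-1.27617133,  0.33382405,  0.03985449,  1.46614833, -0.01340791,
        1.34326849, -0.05849864]), 'dq': array([-0.00190434, -0.00198805,  0.00078346, -0.00289383, -0.00083488,
       -0.00236922,  0.00088777]), 'tau': array([ 4.76501809e-03, -6.57802606e+01,  1.34022329e+00, -4.04705536e+01,
       -5.96652855e-02,  4.10446362e-02,  7.80129949e-05]), 'position': array([0.24926404, 0.59983519, 0.19467531]), 'tool_rot': array([ 1.95641304e-01,  9.80675279e-01, -6.84472355e-04, -9.66437645e-05]), 'contact_force': array([ 0.43202405,  0.88115153, -0.21621743]), 'moment': array([-0.03848134, -0.04173529,  0.03056315]), 'grip_force': 0.0, 'finger_gap': 1.002397645566054} 0.011
```

View pics/scene0.png

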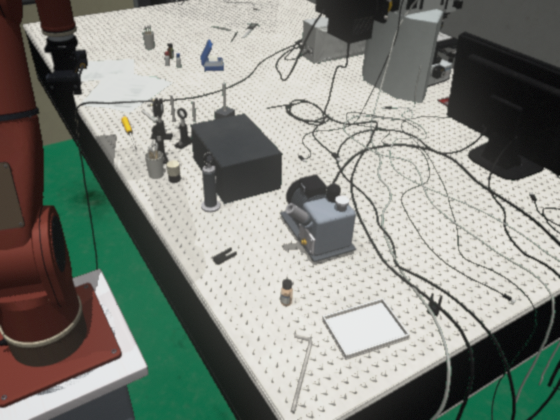

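View pics/top0.png

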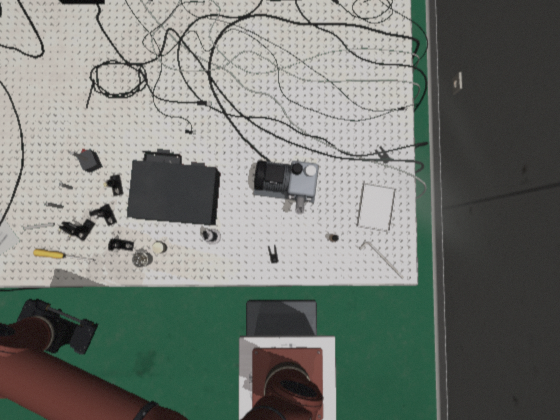

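The scene view shows the pedestal with the dipstick at (210,185), the pump at (320,215), the tray at (365,327), the bottle at (287,291), the fork at (224,257) and the hex key at (303,370). In the top view the pedestal is at (209,235) and the tube mouth near (300,207). I'll zoom in next.

```bash
python3 - <<'E'
import cv2,numpy as np,pickle
d=pickle.load(open("f0.pkl","rb"))
s=d["scene"]["frame"];t=d["top"]["frame"]
z=lambda im,x,y,w,h:cv2.resize(im[y:y+h,x:x+w],None,fx=5,fy=5,interpolation=cv2.INTER_CUBIC)
a=z(s,190,145,40,70); b=z(s,275,170,90,60); c=z(t,190,215,40,40); e=z(t,245,150,85,70)
c2=np.zeros((600,800,3),np.uint8)
for im,x,y in((a,0,0),(c,0,355),(b,210,0),(e,210,240-0)):
    im=im[:600-y,:800-x];c2[y:y+im.shape[0],x:x+im.shape[1]]=im
b2=c2[310:];cv2.imwrite("pics/z0.png",c2)
E
cat > h.py <<'E'
import numpy as np
def ray(f,u,v):
    R=np.array(f["R"]);o=-R.T@np.array(f["t"])
    return o,R.T@np.linalg.solve(np.array(f["intrinsics"]),[u,v,1])
def onz(f,u,v,z):
    o,d=ray(f,u,v);return o+d*(z-o[2])/d[2]
def tri(*fuv):
    A=[];b=[]
    for f,u,v in fuv:
        o,d=ray(f,u,v);d=d/np.linalg.norm(d);P=np.eye(3)-np.outer(d,d);A.append(P);b.append(P@o)
    return np.linalg.lstsq(np.vstack(A),np.hstack(b),rcond=None)[0]
def proj(f,X):
    p=np.array(f["intrinsics"])@(np.array(f["R"])@np.array(X)+f["t"]);return p[:2]/p[2]
E
```

```text
(no output)
```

View pics/z0.png

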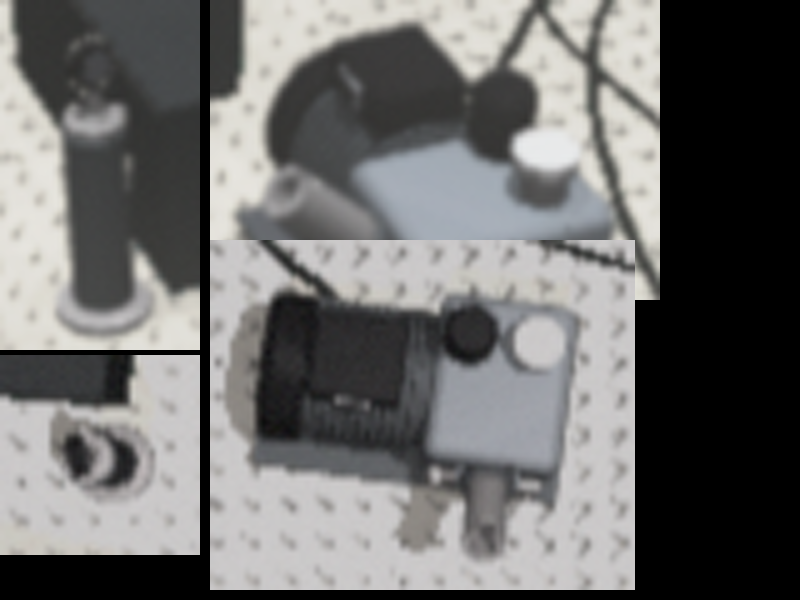

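The zooms show the handle disc at scene (208.4,157.6) and top (206.6,234). The collar is at scene (209,169), and the mouth is at scene (290.6,208) and top (299.6,210). The pump has a small yaw.

```bash
python3 - <<'E'
import cv2,numpy as np,pickle
from h import *
d=pickle.load(open("f0.pkl","rb"));s=d["scene"];t=d["top"]
r=lambda x:np.round(x,4)
print("handle tri",r(tri((s,208.4,157.6),(t,206.6,234))), "scene z.158",r(onz(s,208.4,157.6,.158)),"top",r(onz(t,206.6,234,.158)))
print("foot scene",r(onz(s,210.8,206,.005)),"top",r(onz(t,213,236.6,.005)))
print("collar scene z.12",r(onz(s,209.4,168.6,.122)))
print("mouth",r(tri((s,290.6,208),(t,299.6,210))),r(onz(s,290.6,208,.155)),r(onz(t,299.6,210,.155)))
zz=lambda x,y:(245+(x-210)/5,150+(y-240)/5)
for p in((443,300),(578,315),(556,468),(428,460)):print("case",r(onz(t,*zz(*p),.135)))
# tray
g=cv2.cvtColor(t["frame"],cv2.COLOR_BGR2HSV)
m=np.zeros(g.shape[:2],np.uint8);print(t["frame"][207,377],t["frame"][185,345])
sub=t["frame"][175:240,350:405]
gr=cv2.cvtColor(sub,cv2.COLOR_BGR2GRAY)
for th in(140,160):
    e=(gr<th).astype(np.uint8)
    cs,h=cv2.findContours(255*(1-e),cv2.RETR_LIST,cv2.CHAIN_APPROX_NONE)
    for c in cs:
        if 500<cv2.contourArea(c)<1500:
            q=cv2.minAreaRect(c);print(th,q);b=cv2.boxPoints(q)+[350,175];print(r([onz(t,*p,.01) for p in b]))
E
```

```text
handle tri [0.4859 0.245  0.1591] scene z.158 [0.485  0.2475 0.158 ] top [0.4876 0.2444 0.158 ]
foot scene [0.4811 0.2429 0.005 ] top [0.4828 0.2459 0.005 ]
collar scene z.12 [0.487  0.2499 0.122 ]
mouth [ 0.5588 -0.0343  0.1538] [ 0.5571 -0.0353  0.155 ] [ 0.5593 -0.0346  0.155 ]
case [ 0.7096 -0.0122  0.135 ]
case [ 0.7003 -0.0956  0.135 ]
case [ 0.6053 -0.0812  0.135 ]
case [ 0.6103 -0.0025  0.135 ]
[200 200 202] [201 200 202]
```

>>> step_arm:
  targets:
    - [1,[0,0,-4],0]
    - [1,[0,0,-4],0]
    - [1,[-3.5,-2.4,-2],0]
    - [1,[-3.5,-2.4,0],0]
    - [1,[-3.5,-2.4,0],0]
    - [1,[-3.5,-2.4,0],0]
    - [1,[-3.5,-2.4,0],0]
    - [1,[-3.5,-2.4,0],0]
    - [1,[-3.5,-2.4,0],0]
    - [1,[-3.5,-2.4,0],0]
    - [1,[-3.5,-2.4,0],0]
    - [1,[0,0,0],-7.5]
    - [1,[0,0,0],-7.5]
    - [1,[0,0,0],-7.5]
    - [1,[0,0,0],0]

```text
clock: 1.98
position: [0.4573, 0.2798, 0.2951]
tool_rot: [0.001, 1.0, -0.0, -0.0]
contact_force: [0.5, 0.0, -1.0]
finger_gap: 1.004
grip_force: 0.0
```

```bash
cat >> h.py <<'E'
import cv2,pickle
from station import ctrl
def snap(name,cam="wrist"):
    f=ctrl.grab_frame(cam);cv2.imwrite(f"pics/{name}.png",f["frame"]);pickle.dump(f,open(name+".pkl","wb"));return f
def st():
    from scipy.spatial.transform import Rotation as Ro
    s=ctrl.get_state();print("t",s["clock"],"p",np.round(s["position"],4),"gap",round(s["finger_gap"],3),"grip",round(s["grip_force"],1),"F",np.round(s["contact_force"],1))
    R=Ro.from_quat(s["tool_rot"]).as_matrix();print("tool x",np.round(R[:,0],4),"y",np.round(R[:,1],4),"z",np.round(R[:,2],3));return s,R
E
python3 - <<'E'
from h import *
f=snap("w1");st()
print(-np.array(f["R"]).T@f["t"],proj(f,[.486,.246,.158]),proj(f,[.486,.246,.12]),proj(f,[.559,-.035,.155]))
E
```

```text
t 2.025 p [0.4573 0.2798 0.2952] gap 1.002 grip 0.0 F [ 0.4  0.2 -1.2]
tool x [-1.e+00  4.e-03  4.e-04] y [ 4.e-03  1.e+00 -4.e-04] z [-0. -0. -1.]
[0.38658358 0.28013577 0.48559888] [242.00083835 216.91130035] [245.34019056 206.79661387] [-23.54004358 282.97752331]
```

View pics/w1.png

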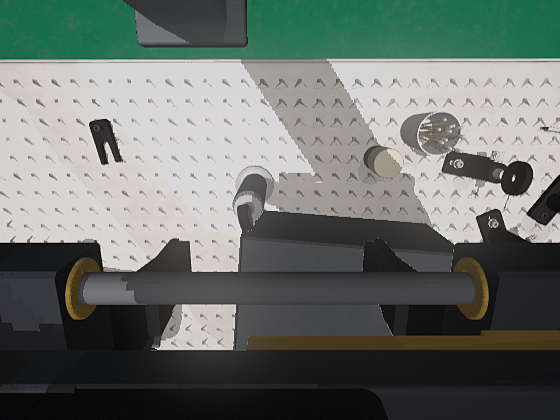

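The wrist view shows the pedestal's foot at (254,180) and the black handle seen from above near (247,215). I'll zoom in on it.

```bash
python3 - <<'E'
from h import *
f=pickle.load(open("w1.pkl","rb"))["frame"]
z=cv2.resize(f[160:250,210:300],None,fx=6,fy=6,interpolation=cv2.INTER_CUBIC)
z=np.clip(255*(z/255.)**.5,0,255).astype(np.uint8);cv2.imwrite("pics/z1.png",z)
E
```

```text
(no output)
```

View pics/z1.png

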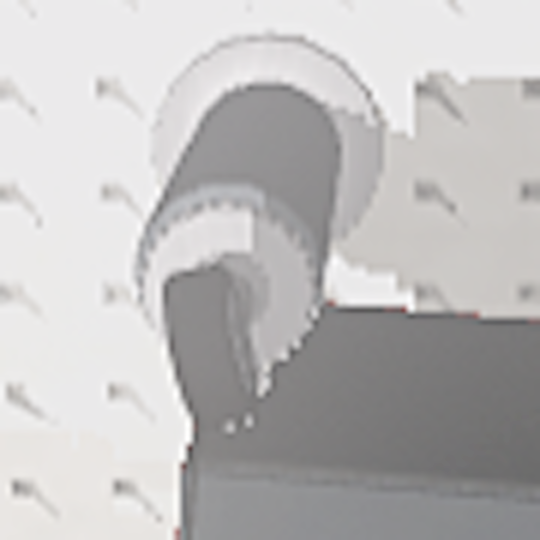

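The disc's rim band runs from about (243,205) to (247.5,231), and the collar nib is near the far end at (253,224). So the key points mostly away from the robot.

```bash
python3 - <<'E'
from h import *
f=pickle.load(open("w1.pkl","rb"))
q=lambda x,y:(210+x/6,160+y/6)
n=onz(f,*q(198,272),.154);e=onz(f,*q(225,425),.162)
print(n,e,e-n,(n+e)/2,np.degrees(np.arctan2(*(e-n)[1::-1])))
print("collar ctr",onz(f,*q(232,290),.122))
print("ped top/foot",onz(f,*q(268,150),.003))
L=[onz(f,*q(*p),.158) for p in((163,285),(195,415))];R=[onz(f,*q(*p),.158) for p in((235,285),(262,385))]
for a in(L,R):d=a[1]-a[0];print(a,np.degrees(np.arctan2(d[1],d[0])))
E
```

```text
[0.47525149 0.24689651 0.154     ] [0.49911567 0.25144407 0.162     ] [0.02386418 0.00454755 0.008     ] [0.48718358 0.24917029 0.158     ] 10.788921272549564
collar ctr [0.48719208 0.24976077 0.122     ]
ped top/foot [0.48581766 0.24908323 0.003     ]
[array([0.47637047, 0.24152888, 0.158     ]), array([0.4987478 , 0.24615088, 0.158     ])] 11.670218953762415
[array([0.47638497, 0.25327643, 0.158     ]), array([0.49353105, 0.25736658, 0.158     ])] 13.416998318454294
```

>>> step_arm:
  targets:
    - [1,[-1.5,-1.57,0],-5.7]
    - [1,[-1.8,-1.41,0],-5.7]
    - [1,[0,0,2],0]
    - [1,[0,0,3],0]
    - [1,[0,0,3],0]
    - [1,[0,0,2],0]
    - [1,[0,0,0],0]

```text
clock: 2.9
position: [0.4907, 0.2514, 0.194]
tool_rot: [-0.098, 0.995, -0.001, -0.001]
contact_force: [0.2, -0.4, 0.2]
finger_gap: 0.996
grip_force: 0.0
```

```bash
python3 - <<'E'
from h import *
f=snap("w2");st()
print(proj(f,[.487,.249,.158]))
E
```

```text
t 2.95 p [0.4914 0.2518 0.1954] gap 0.999 grip 0.0 F [-0.1  0.9  0.7]
tool x [-9.809e-01 -1.947e-01  9.000e-04] y [-1.947e-01  9.809e-01 -5.000e-04] z [-0.001 -0.001 -1.   ]
[273.86026981 213.86032762]
```

View pics/w2.png

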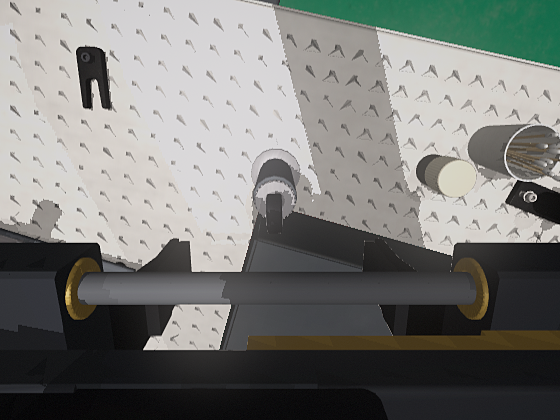

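The disc is at (274,210), edge-on and parallel to the image columns, so it's aligned with the fingers. I'll descend and grip.

>>> step_arm:
  targets:
    - [1,[0.5,-0.2,1.5],0]
    - [1,[0,0,1.5],0]
    - [1,[0,0,1.5],0]
    - [1,[0,0,0],0]
    - [0,[0,0,0],0]
    - [0,[0,0,0],0]
    - [0,[0,0,0],0]
    - [0,[0,0,0],0]
    - [0,[0,0,0],0]
    - [0,[0,0,0],0]
    - [0,[0,0,0],0]
    - [0,[0,0,0],0]
  newtons: 25

```text
clock: 4.45
position: [0.4872, 0.249, 0.1505]
tool_rot: [-0.099, 0.995, -0.0, -0.0]
contact_force: [0.4, 0.5, 0.9]
finger_gap: 0.175
grip_force: 0.0
```

>>> step_arm:
  targets:
    - [0,[0,0,0],0]
    - [0,[0,0,0],0]
    - [0,[0,0,0],0]

```text
clock: 4.82
position: [0.4872, 0.2489, 0.1505]
tool_rot: [-0.099, 0.995, -0.0, -0.0]
contact_force: [-0.5, -0.6, 0.7]
finger_gap: 0.001
grip_force: 0.0
```

```bash
python3 - <<'E'
from h import *
f=snap("w3")["frame"];s=snap("s3","scene")["frame"];t=snap("t3","top")["frame"]
c=np.zeros((600,800,3),np.uint8)
g=lambda im:np.clip(255*(im/255.)**.6,0,255).astype(np.uint8)
c[:400,:400]=g(cv2.resize(f[120:320,180:380],(400,400)))
c[:400,400:]=g(cv2.resize(s[130:220,165:255],(400,400)))
c[400:,:400]=g(cv2.resize(t[210:260,170:270],(400,200)))
cv2.imwrite("pics/z3.png",c)
E
```

```text
(no output)
```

View pics/z3.png

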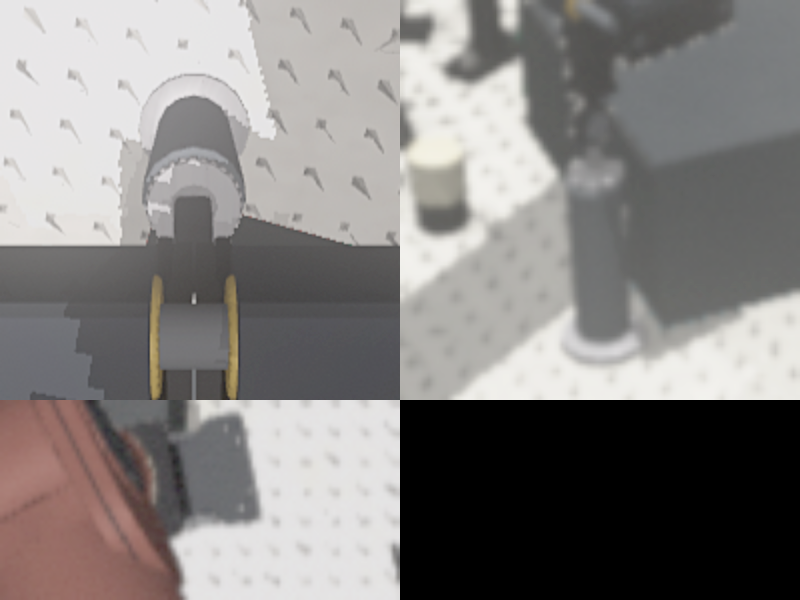

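The zooms show the disc and collar standing undisturbed at wrist zoom (193,215), with the closed fingers just behind or above it at (193,300). So the grip missed. I'll work out by how much.

```bash
python3 - <<'E'
from h import *
s,R=st()
w=pickle.load(open("w3.pkl","rb"));sc=pickle.load(open("s3.pkl","rb"));
p=s["position"];tip=p+.011*R[:,2]
for n,X in(("tcp",p),("tip",tip),("tip-",tip+R[:,0]*.0095),("grasp",p-.008*R[:,2]),("top of disc",np.array([.487,.249,.1715])),("collar top .125",np.array([.487,.249,.125])),("pedtop",np.array([.487,.249,.12])),("foot",np.array([.487,.249,.0]))):
    a=proj(w,X);b=proj(sc,X);print(n,a.round(1),"zoomW",((a-[180,120])*2).round(),"zoomS",((b-[165,130])*400/90).round())
# collar/ped from w3: collar outline centre approx zoom (194,190); foot centre (194,122)
for nm,u,v,z in(("collar",194,195,.125),("foot",194,124,.004),("disc",193,215,.158)):
    print(nm,onz(w,180+u/2,120+v/2,z))
E
```

```text
t 4.975 p [0.4872 0.249  0.1505] gap 0.006 grip 0.0 F [0.  0.1 0.1]
tool x [-0.9805 -0.1966 -0.    ] y [-0.1966  0.9805 -0.    ] z [ 0. -0. -1.]
tcp [276.2 238. ] zoomW [192. 236.] zoomS [196. 131.]
tip [276.2 231.7] zoomW [192. 223.] zoomS [197. 147.]
tip- [276.2 216.9] zoomW [192. 194.] zoomS [184. 153.]
grasp [276.2 243. ] zoomW [192. 246.] zoomS [195. 120.]
top of disc [276.3 251.7] zoomW [193. 263.] zoomS [194. 101.]
collar top .125 [276.3 224.1] zoomW [193. 208.] zoomS [198. 168.]
pedtop [276.3 221.8] zoomW [193. 204.] zoomS [198. 175.]
foot [276.3 185.3] zoomW [193. 131.] zoomS [208. 336.]
collar [0.48248071 0.24855265 0.125     ]
foot [0.48283238 0.24884856 0.004     ]
disc [0.4783357  0.24737226 0.158     ]
```

>>> step_arm:
  targets:
    - [0.6,[0,0,0],0]
    - [0.6,[0,0,0],0]
    - [0.6,[0,0,0],0]
    - [0.6,[0,0,0],0]
    - [0.6,[0,0,0],0]
    - [0.6,[0,0,0],0]
    - [0.6,[0,0,-3],0]
    - [0.6,[0,0,-4],0]
    - [0.6,[-3,0,-3],0]
    - [0.6,[-3,0,0],0]
    - [0.6,[-1,0,0],0]
    - [0.6,[0,0,0],0]

```text
clock: 6.48
position: [0.5555, 0.2625, 0.2496]
tool_rot: [-0.099, 0.995, -0.0, -0.001]
contact_force: [0.4, -0.7, 0.1]
finger_gap: 0.599
grip_force: 0.0
```

```bash
python3 - <<'E'
from h import *
st()
F=snap("w4");S=snap("s4","scene");T=snap("t4","top")
p=proj(F,[.484,.249,.14]);q=proj(S,[.484,.249,.14]);print(p,q)
c=np.zeros((600,800,3),np.uint8)
g=lambda im:np.clip(255*(im/255.)**.45,0,255).astype(np.uint8)
def crop(f,p,w,h,o):
    M=np.float32([[1,0,p[0]-w/2],[0,1,p[1]-h/2]]);u,v=int(p[0]-w/2),int(p[1]-h/2);print("origin",u,v)
    return g(cv2.resize(f[max(v,0):v+h,max(u,0):u+w],o,interpolation=cv2.INTER_CUBIC))
c[:,:450]=crop(F["frame"],p,90,120,(450,600))
c[:,450:]=crop(S["frame"],q,35,60,(350,600))
cv2.imwrite("pics/z4.png",c)
E
```

```text
t 6.475 p [0.5555 0.2625 0.2496] gap 0.599 grip 0.0 F [ 0.4 -0.7  0.1]
tool x [-0.9806 -0.1962  0.0015] y [-1.962e-01  9.806e-01 -8.000e-04] z [-0.001 -0.001 -1.   ]
[277.38231903 109.90062402] [208.1648328  163.29981934]
origin 232 49
origin 190 133
```

View pics/z4.png

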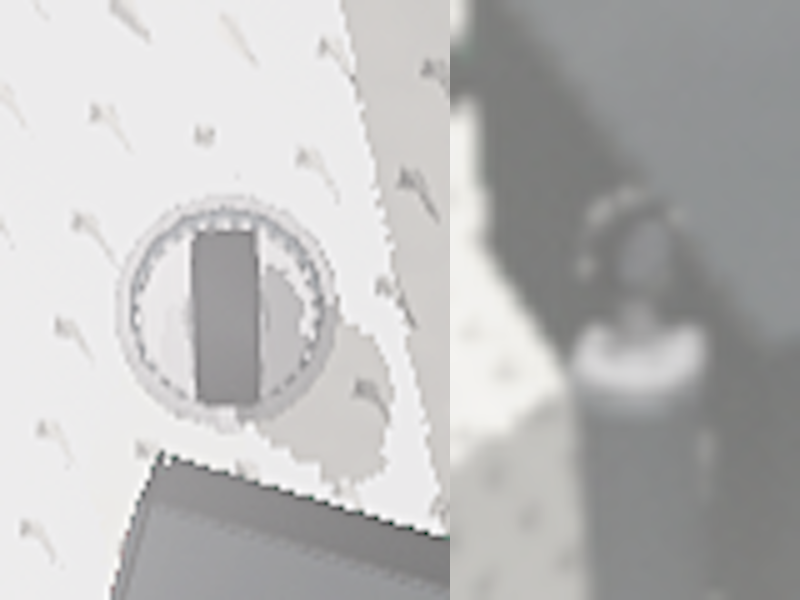

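This is a clear overhead view: the disc spans zoom (190–258, 232–403), centred at wrist pixel (277,112.6), and it's parallel to the tool x axis. The nib is at the far end, near (230,412), so the key points away from the robot.

```bash
python3 - <<'E'
from h import *
s,R=st();f=pickle.load(open("w4.pkl","rb"))
z=lambda x,y:(232+x/5,49+y/5)
h=onz(f,*z(225.5,317.5),.163);c=onz(f,*z(227,308),.0); 
print("handle",h,"ends",onz(f,*z(225,232),.158),onz(f,*z(226,403),.158),"camera",-np.array(f["R"]).T@f["t"])
print("foot(if z0)",c,"pedtop",onz(f,*z(228,308),.12), "w/ widths mm", np.linalg.norm(onz(f,*z(190,317),.165)-onz(f,*z(258,317),.165)))
d=R.T@(h-s["position"]);print("shift cm",d*100)
sc=pickle.load(open("s4.pkl","rb"));print("scene px of handle@.158",proj(sc,[h[0],h[1],.158]),"seen",190+(640-450)/10,133+255/10)
E
```

```text
t 6.625 p [0.5549 0.2626 0.2503] gap 0.599 grip 0.0 F [0.7 0.5 0.5]
tool x [-9.804e-01 -1.968e-01  8.000e-04] y [-1.968e-01  9.804e-01  1.000e-04] z [-0.001 -0.    -1.   ]
handle [0.48612021 0.24915626 0.163     ] ends [0.47358179 0.24656038 0.158     ] [0.49896228 0.25182846 0.158     ] camera [0.48640245 0.24884649 0.4401162 ]
foot(if z0) [0.48368293 0.24925558 0.        ] pedtop [0.4843894  0.24931845 0.12      ] w/ widths mm 0.01040954740622279
shift cm [7.0061956  0.03247193 8.73360925]
scene px of handle@.158 [208.50678187 157.19308846] seen 209.0 158.5
```

```bash
python3 - <<'E'
from h import *
for n in("w2","w3","w4"):
    f=pickle.load(open(n+".pkl","rb"));g=cv2.cvtColor(f["frame"],cv2.COLOR_BGR2GRAY)
    print(n)
    for r in range(190,271,8):
        m=g[r]<50;e=np.flatnonzero(np.diff(m.astype(int)));print(r,[int(x) for x in e if 130<x<430][:14])
f=pickle.load(open("w4.pkl","rb"));s,R=st();p=s["position"]
print(f["intrinsics"][0][0])
for dz in(-.03,-.02,-.01,0,.011):
    for x in(.0095,):
        print(dz,[proj(f,p+R@[x,y,dz]).round(0).tolist() for y in(-.026,.026,-.0435,.0435)])
E
```

```text
w2
190 []
198 []
206 []
214 [288, 289, 301, 303]
222 [328, 331]
230 [315, 316, 322, 323, 330, 331, 351, 352, 355, 361]
238 [296, 297, 299, 300, 301, 302, 303, 356, 357, 358, 359, 369, 374, 377]
246 [164, 165, 188, 189, 293, 388, 414, 416]
254 [158, 159, 307, 308, 320, 362, 363, 394, 396, 398]
262 [148, 153, 154, 155, 189, 190, 243, 244, 336, 337, 338, 339, 348, 405]
270 [133, 134, 137, 158, 159, 160, 189, 190, 241, 242, 362, 416, 417]
w3
190 []
198 []
206 [299, 300]
214 []
222 [283, 284]
230 [266, 267, 282, 285, 299, 300, 306, 310]
238 [276, 277, 279, 285, 293, 298, 300, 303, 304, 309, 310, 313, 315, 317]
246 [150, 151, 258, 386, 387, 388, 400, 402]
254 [143, 145, 254, 402, 407, 409]
262 [135, 144, 145, 146, 147, 148, 234, 235, 237, 255, 260, 292, 297, 411]
270 [185, 186, 188, 190, 191, 192, 193, 194, 199, 201, 202, 203, 204, 205]
w4
190 []
198 []
206 [146, 147]
214 [144, 145]
222 [142, 143]
230 [131]
238 [132, 137, 138]
246 [162, 329, 351, 389]
254 [163, 197, 198, 223, 224, 328, 355, 389]
262 [147, 162, 164, 190, 192, 223, 224, 229, 230, 328, 363, 388, 390, 404]
270 [144, 164, 165, 181, 199, 210, 211, 217, 218, 220, 224, 328, 371, 387]
t 6.625 p [0.5549 0.2626 0.2503] gap 0.599 grip 0.0 F [0.7 0.5 0.5]
tool x [-9.804e-01 -1.968e-01  8.000e-04] y [-1.968e-01  9.804e-01  1.000e-04] z [-0.001 -0.    -1.   ]
346.98703526887806
-0.03 [[224.0, 240.0], [330.0, 241.0], [188.0, 240.0], [365.0, 241.0]]
-0.02 [[226.0, 234.0], [327.0, 234.0], [193.0, 234.0], [361.0, 234.0]]
-0.01 [[229.0, 227.0], [324.0, 227.0], [197.0, 227.0], [356.0, 227.0]]
0 [[231.0, 222.0], [322.0, 222.0], [201.0, 222.0], [353.0, 222.0]]
0.011 [[234.0, 216.0], [320.0, 216.0], [205.0, 216.0], [349.0, 216.0]]
```

The visible fingertips sit about 28 mm behind the reported TCP, not 11 mm ahead of it, which explains the missed grip. I'll go lower, stopping partway to check the force.

>>> step_arm:
  targets:
    - [0.6,[3.5,0,0],0]
    - [0.6,[3.5,0,2],0]
    - [0.6,[0,0,4],0]
    - [0.6,[0,0,4],0]
    - [0.6,[0,0,2],0]
    - [0.6,[0,0,1],0]
    - [0.6,[0,0,0],0]

```text
clock: 7.5
position: [0.4868, 0.2489, 0.1205]
tool_rot: [-0.099, 0.995, -0.0, -0.0]
contact_force: [-0.5, 0.0, 1.3]
finger_gap: 0.606
grip_force: 0.0
```

>>> step_arm:
  targets:
    - [0.6,[0,0,0.6],0]
    - [0,[0,0,0],0]
    - [0,[0,0,0],0]
    - [0,[0,0,0],0]
    - [0,[0,0,0],0]
    - [0,[0,0,0],0]
    - [0,[0,0,0],0]
    - [0,[0,0,0],0]
  newtons: 25

```text
clock: 8.5
position: [0.4872, 0.249, 0.1145]
tool_rot: [-0.099, 0.995, 0.0, 0.0]
contact_force: [0.1, 0.8, 1.0]
finger_gap: 0.112
grip_force: 25.0
```

Gripped: a gap of 0.112 matches the 10 mm disc. I'll lift until only the blade is in the bore, then lean the rod on the near rim so it pivots in a lighter grip.

>>> step_arm:
  targets:
    - [0,[0,0,-2],0]
    - [0,[0,0,-3],0]
    - [0,[0,0,-3],0]
    - [0,[0,0,-0.7],0]
    - [0,[0,0,0],0]

```text
clock: 9.12
position: [0.487, 0.249, 0.201]
tool_rot: [-0.099, 0.995, 0.0, -0.0]
contact_force: [-0.0, 0.3, -1.4]
finger_gap: 0.115
grip_force: 25.0
```

>>> step_arm:
  targets:
    - [0,[0.6,0,0],0]
    - [0,[0.63,0,0],0]
    - [0,[0.8,0,0],0]
    - [0,[0.83,0,0.08],0]
    - [0,[0.8,0,0.1],0]
    - [0,[0.81,0,0.19],0]
    - [0,[0.8,0,0.2],0]
    - [0,[0.75,0,0.29],0]
    - [0,[0.75,0,0.3],0]
    - [0,[0.74,0,0.4],0]
    - [0,[0.7,0,0.43],0]
    - [0,[0.67,0,0.45],0]
    - [0,[0.65,0,0.51],0]
    - [0,[0.6,0,0.55],0]
    - [0,[0.4,0,0.4],0]
    - [0,[0,0,0],0]
  newtons: 8

```text
clock: 11.12
position: [0.3835, 0.2281, 0.1621]
tool_rot: [-0.099, 0.995, -0.0, -0.0]
contact_force: [0.6, -0.1, -0.5]
finger_gap: 0.112
grip_force: 8.0
```

```bash
python3 - <<'E'
from h import *
st();S=snap("s5","scene");s,R=st()
p=s["position"]+[0,0,.0435]
q=proj(S,p);print(q)
d=-np.array([-np.sin(np.radians(45))*.98,-.196*.707,.707])
print("handle",p,"tip pred 45:",proj(S,p+.148*d),"tip vertical",proj(S,p-[0,0,.148]))
u,v=int(q[0])-50,int(q[1])-40
cv2.imwrite("pics/z5.png",np.clip(255*(cv2.resize(S["frame"][v:v+100,u:u+100],(600,600),interpolation=cv2.INTER_CUBIC)/255.)**.6,0,255).astype(np.uint8));print(u,v)
E
```

```text
t 11.125 p [0.3835 0.2281 0.1621] gap 0.112 grip 8.0 F [ 0.6 -0.1 -0.5]
tool x [-9.805e-01 -1.968e-01  7.000e-04] y [-1.968e-01  9.805e-01 -2.000e-04] z [-0.001 -0.    -1.   ]
t 11.175 p [0.3837 0.2282 0.1623] gap 0.113 grip 8.0 F [ 0.1 -0.3 -0.7]
tool x [-9.805e-01 -1.967e-01  5.000e-04] y [-1.967e-01  9.805e-01 -1.000e-04] z [-0. -0. -1.]
[172.90655018 155.37123191]
handle [0.38370352 0.22819668 0.20584808] tip pred 45: [209.7737119  175.45264272] tip vertical [178.27612118 203.97909748]
122 115
```

```bash
cat >> h.py <<'E'
def angle(S,bg,h,xt,lo=20,hi=80,rng=(.045,.12)):
    """tilt of rod from vertical: peak of image change along predicted rod lines; xt= unit vector tool x (away from tip)"""
    D=np.abs(S["frame"].astype(float)-bg["frame"]).sum(2);D=cv2.GaussianBlur(D,(3,3),0);out=[]
    for a in np.arange(lo,hi+.1,2.5):
        d=-(np.sin(np.radians(a))*xt+np.array([0,0,np.cos(np.radians(a))]))
        P=np.array([proj(S,h+l*d) for l in np.linspace(*rng,40)],np.float32)
        out.append((float(a),round(float(cv2.remap(D.astype(np.float32),P[None,:,0],P[None,:,1],1).mean()))))
    return out
E
python3 - <<'E'
from h import *
L=lambda n:pickle.load(open(n+".pkl","rb"))
s,R=st();h=s["position"]+[0,0,.0435]
print(angle(L("s5"),L("f0")["scene"],h,R[:,0],rng=(.042,.11)))
T=snap("t5","top")
S=L("s5");
for a in (35,40,45,50,55):
    d=-(np.sin(np.radians(a))*R[:,0]+np.array([0,0,np.cos(np.radians(a))]))
    print(a,[S["frame"][tuple(proj(S,h+l*d).round().astype(int)[::-1])].tolist() for l in(.036,.045,.06,.075,.09,.105)])
E
```

```text
t 11.175 p [0.3837 0.2282 0.1623] gap 0.113 grip 8.0 F [ 0.1 -0.3 -0.7]
tool x [-9.805e-01 -1.967e-01  5.000e-04] y [-1.967e-01  9.805e-01 -1.000e-04] z [-0. -0. -1.]
[(20.0, 81), (22.5, 64), (25.0, 52), (27.5, 47), (30.0, 53), (32.5, 57), (35.0, 59), (37.5, 67), (40.0, 94), (42.5, 161), (45.0, 253), (47.5, 217), (50.0, 107), (52.5, 52), (55.0, 35), (57.5, 31), (60.0, 26), (62.5, 20), (65.0, 21), (67.5, 24), (70.0, 30), (72.5, 33), (75.0, 29), (77.5, 36), (80.0, 60)]
35 [[85, 85, 86], [92, 92, 93], [224, 230, 232], [223, 229, 231], [226, 232, 234], [225, 232, 234]]
40 [[90, 90, 91], [88, 89, 89], [201, 209, 212], [221, 227, 229], [214, 221, 223], [202, 210, 213]]
45 [[93, 93, 94], [86, 86, 86], [96, 97, 99], [111, 113, 115], [104, 106, 108], [142, 146, 148]]
50 [[94, 94, 95], [120, 123, 124], [207, 216, 219], [188, 195, 198], [104, 108, 109], [75, 76, 75]]
55 [[93, 93, 94], [139, 144, 146], [221, 228, 230], [182, 190, 192], [47, 48, 48], [49, 50, 49]]
```

View pics/z5.png

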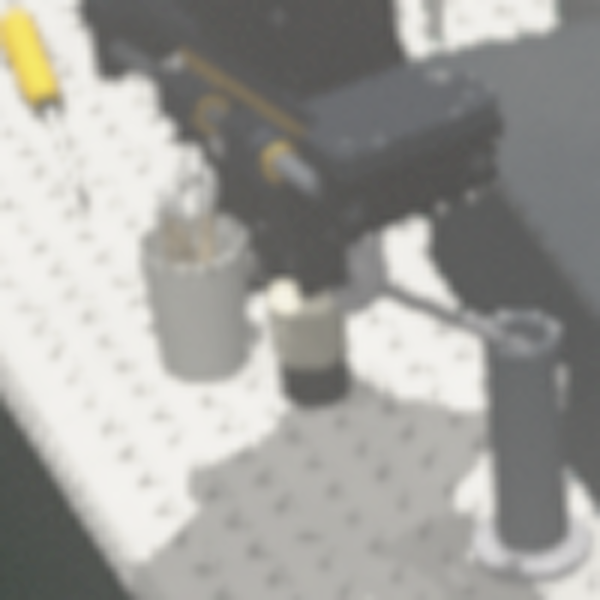

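The rod now leans on the pedestal's near rim at about 46°, seen from zoom (370,270) to (520,330), and the can nearby at (310,345) is untouched. I'll grip firmly, lift clear and fly the camera over the tube mouth.

>>> step_arm:
  targets:
    - [0,[0,0,0],0]
    - [0,[0,0,0],0]
    - [0,[0,0,-2],0]
    - [0,[0,0,-4],0]
    - [0,[0,0,-4],0]
    - [0,[0,0,-4],8.6]
    - [0,[0,0,0],8.6]
    - [0,[-3,-2.6,0],0]
    - [0,[-3,-2.6,0],0]
    - [0,[-3,-2.6,0],0]
    - [0,[-3,-2.6,0],0]
    - [0,[-3,-2.6,0],0]
    - [0,[-3,-2.6,0],0]
    - [0,[-3,-2.6,0],0]
    - [0,[-3,-2.6,0],0]
    - [0,[-3,-2.6,0],0]
    - [0,[0,0,0],0]
    - [0,[0,0,0],0]
  newtons: 40

```text
clock: 13.48
position: [0.6285, -0.0317, 0.3021]
tool_rot: [0.051, 0.999, 0.0, -0.0]
contact_force: [0.6, -0.5, -2.1]
finger_gap: 0.109
grip_force: 40.0
```

```bash
python3 - <<'E'
from h import *
s,R=st();f=snap("w6");S=snap("s6","scene")
h=s["position"]+[0,0,.0435]
print(angle(S,pickle.load(open("f0.pkl","rb"))["scene"],h,R[:,0]))
p=proj(f,[.559,-.035,.155]);print(p)
u,v=int(p[0])-75,max(0,int(p[1])-60);print(u,v)
cv2.imwrite("pics/z6.png",np.clip(255*(cv2.resize(f["frame"][v:v+125,u:u+160],(800,625),interpolation=cv2.INTER_CUBIC)[:600]/255.)**.7,0,255).astype(np.uint8))
E
```

```text
t 13.475 p [ 0.6285 -0.0317  0.3021] gap 0.109 grip 40.0 F [ 0.6 -0.5 -2.1]
tool x [-9.948e-01  1.021e-01  8.000e-04] y [0.1021 0.9948 0.    ] z [-0.001  0.    -1.   ]
[(20.0, 28), (22.5, 28), (25.0, 26), (27.5, 30), (30.0, 37), (32.5, 41), (35.0, 44), (37.5, 52), (40.0, 75), (42.5, 132), (45.0, 220), (47.5, 172), (50.0, 56), (52.5, 37), (55.0, 34), (57.5, 31), (60.0, 28), (62.5, 26), (65.0, 26), (67.5, 25), (70.0, 24), (72.5, 25), (75.0, 26), (77.5, 26), (80.0, 20)]
[265.07077347 114.63026799]
190 54
```

View pics/z6.png

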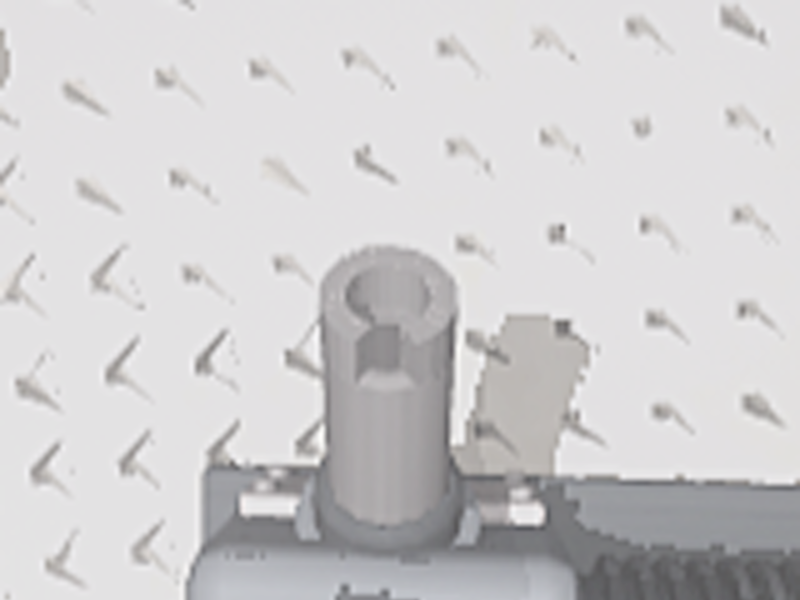

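The tube mouth is clearly visible: rim columns 321–457, rim top row 246, bore columns 345–432, notch near (382,350), and tube sides at (332/447, 500) in zoom pixels. I'll compute the pose from these.

```bash
python3 - <<'E'
from h import *
from scipy.optimize import least_squares
f=pickle.load(open("w6.pkl","rb"))
z=lambda x,y:np.array([190+x/5,54+y/5])
def model(q):
    x,y,ps=q;c=np.array([x,y,.155]);F=np.array([np.cos(ps),np.sin(ps),0]);Y=np.array([-F[1],F[0],0])
    zm=(np.array([0,0,1])-F)/2**.5;xm=(np.array([0,0,1])+F)/2**.5
    t=np.linspace(0,2*np.pi,361)
    circ=lambda r:np.array([proj(f,c+r*(np.cos(a)*xm+np.sin(a)*Y)) for a in t])
    A=circ(.013);B=circ(.008)
    lo=[proj(f,c-.07*zm+s*.013*Y) for s in(-1,1)]
    cx=(lo[0]+lo[1])/2
    return A[:,0].min(),A[:,0].max(),A[:,1].min(),B[:,0].min(),B[:,0].max(),B[:,1].min(),cx[0]
obs=[z(321,0)[0],z(457,0)[0],z(0,246)[1],z(345,0)[0],z(432,0)[0],z(0,259)[1],z(389.5,0)[0]]
r=least_squares(lambda q:np.array(model(q))-obs,[.559,-.035,-.12])
print(r.x,np.degrees(r.x[2]),r.fun.round(2))
a=onz(f,*z(560,478),.03);b=onz(f,*z(800,487),.03);print("plate yaw",np.degrees(np.arctan2(-(b-a)[0],(b-a)[1])))
s,R=st();m=r.x
S=pickle.load(open("f0.pkl","rb"));print("scene px",proj(S["scene"],[m[0],m[1],.155]),"top px",proj(S["top"],[m[0],m[1],.155]))
E
```

```text
[ 0.55738044 -0.03228101 -0.12872092] -7.375165686070131 [-0.3   0.19 -0.59  0.23 -0.13  0.59  0.  ]
plate yaw -7.948227823219121
t 13.575 p [ 0.6283 -0.0309  0.3026] gap 0.116 grip 40.0 F [-0.2  0.9 -1. ]
tool x [-9.949e-01  1.007e-01  1.000e-04] y [1.007e-01 9.949e-01 6.000e-04] z [-0.     0.001 -1.   ]
scene px [289.96510071 207.26141022] top px [298.84586383 210.6391512 ]
```

>>> step_arm:
  targets:
    - [0,[0,0,0],1.8]
    - [0,[3.5,-0.2,0],0]
    - [0,[4,-0.2,0],0]
    - [0,[4,-0.2,0],0]
    - [0,[4,-0.2,0],0]
    - [0,[4,-0.26,0],0]
    - [0,[0,0,3],0]
    - [0,[0,0,3.5],0]
    - [0,[0,0,0],0]
    - [0,[0,0,0],0]

```text
clock: 14.82
position: [0.4344, -0.0164, 0.2388]
tool_rot: [0.067, 0.998, 0.0, 0.001]
contact_force: [-0.1, -0.0, -1.4]
finger_gap: 0.109
grip_force: 40.0
```

```bash
cat >> h.py <<'E'
HO=np.array([.001,0,-.0435])
def rodscan(S,bg,h,zr,y,ls,mx=12):
    """centre offset (px, along the image normal) of changed pixels across predicted rod line at distances ls"""
    D=np.abs(S["frame"].astype(float)-bg["frame"]).sum(2).astype(np.float32)
    for l in ls:
        a,b=proj(S,h-l*zr),proj(S,h-(l+.005)*zr);t=(b-a)/np.linalg.norm(b-a);n=np.array([-t[1],t[0]])
        k=np.arange(-mx,mx+.1,.5);P=(a+k[:,None]*n).astype(np.float32)
        v=cv2.remap(D,P[None,:,0].copy(),P[None,:,1].copy(),1)[0];w=np.where(v>60,v,0)*(np.abs(k)<6)
        print(l,"px",a.round(1),"off",round(float((w*k).sum()/max(w.sum(),1)),2),"n",n.round(2),"wid",int((w>0).sum())/2)
E
python3 - <<'E'
from h import *
s,R=st();S=snap("s7","scene");T=snap("t7","top")
h=s["position"]+R@HO;ps=np.radians(-7.6);zr=np.array([-np.cos(ps),-np.sin(ps),1])/2**.5
bg=pickle.load(open("f0.pkl","rb"))
print(angle(S,bg["scene"],h,R[:,0],35,55))
print("tip pred",h-.148*zr,"want",np.array([.5575,-.0323,.155])+.03*zr)
for n,f in(("scene",S),("top",T)):
    print(n);rodscan(f,bg[n],h,zr,R[:,1],(.05,.06,.07,.08,.09,.1,.11,.12,.13,.14,.145,.15,.155))
E
```

```text
t 14.825 p [ 0.4344 -0.0164  0.2388] gap 0.109 grip 40.0 F [-0.1 -0.  -1.4]
tool x [-0.991   0.1336 -0.0012] y [1.336e-01 9.910e-01 6.000e-04] z [ 0.001  0.    -1.   ]
[(35.0, 21), (37.5, 21), (40.0, 29), (42.5, 46), (45.0, 100), (47.5, 154), (50.0, 97), (52.5, 30), (55.0, 11)]
tip pred [ 0.53710079 -0.03011871  0.17768114] want [ 0.53647314 -0.02949442  0.1762132 ]
scene
0.05 px [253.6 182.7] off -0.04 n [-0.55  0.84] wid 4.5
0.06 px [256.7 184.7] off -0.85 n [-0.55  0.84] wid 4.0
0.07 px [259.7 186.7] off -1.56 n [-0.55  0.84] wid 4.5
0.08 px [262.7 188.6] off -1.47 n [-0.55  0.84] wid 6.0
0.09 px [265.7 190.6] off -1.84 n [-0.55  0.84] wid 5.0
0.1 px [268.6 192.5] off -1.85 n [-0.55  0.84] wid 5.0
0.11 px [271.5 194.4] off -1.87 n [-0.55  0.84] wid 4.5
0.12 px [274.4 196.3] off -1.94 n [-0.55  0.84] wid 3.5
0.13 px [277.2 198.2] off -2.45 n [-0.55  0.84] wid 3.5
0.14 px [280. 200.] off -2.57 n [-0.55  0.84] wid 3.5
0.145 px [281.4 200.9] off -2.72 n [-0.55  0.84] wid 3.0
0.15 px [282.8 201.8] off -2.75 n [-0.55  0.84] wid 2.0
0.155 px [284.2 202.7] off 0.0 n [-0.55  0.84] wid 0.0
top
0.05 px [297.2 239.8] off -0.11 n [1.   0.06] wid 11.5
0.06 px [297.4 237.4] off -0.05 n [1.   0.06] wid 11.5
0.07 px [297.5 234.9] off -0.02 n [1.   0.06] wid 11.5
0.08 px [297.7 232.5] off 0.82 n [1.   0.06] wid 11.5
0.09 px [297.8 230.1] off -0.38 n [1.   0.06] wid 4.0
0.1 px [298.  227.8] off -0.05 n [1.   0.06] wid 3.5
0.11 px [298.1 225.4] off 0.19 n [1.   0.06] wid 4.0
0.12 px [298.3 223.1] off 0.13 n [1.   0.06] wid 4.0
0.13 px [298.4 220.9] off 0.17 n [1.   0.06] wid 4.0
0.14 px [298.6 218.6] off 0.28 n [1.   0.06] wid 4.0
0.145 px [298.6 217.5] off 0.53 n [1.   0.06] wid 3.5
0.15 px [298.7 216.4] off 0.38 n [1.   0.06] wid 3.5
0.155 px [298.8 215.3] off 0.24 n [1.   0.06] wid 3.0
```

```bash
python3 - <<'E'
from h import *
from scipy.optimize import least_squares
s,R=st();S=pickle.load(open("s7.pkl","rb"))
h=s["position"]+R@HO;ps=np.radians(-7.6);F=np.array([np.cos(ps),np.sin(ps),0]);up=np.array([0,0,1.])
zr=(up-F)/2**.5;n=np.array([-.55,.84]);M=np.array([.5575,-.0323,.155])
L=[.07,.08,.09,.1,.11,.12,.13,.14,.145];O=[-1.56,-1.47,-1.84,-1.85,-1.87,-1.94,-2.45,-2.57,-2.72]
obs=[proj(S,h-l*zr)+o*n for l,o in zip(L,O)]
def res(q,fix=None):
    th,c=q;d=np.sin(th)*F-np.cos(th)*up
    k=np.cos(th)*F+np.sin(th)*up
    return [(proj(S,h+c*k+l*d)-o)@n for l,o in zip(L,obs)]
r=least_squares(res,[.8,0],x_scale=[.1,.01]);print("free",np.degrees(r.x[0]),r.x[1],np.round(r.fun,2))
r2=least_squares(lambda q:res([q[0],0]),[.8]);print("c=0",np.degrees(r2.x))
for th,c in((r.x[0],r.x[1]),(r2.x[0],0)):
    d=np.sin(th)*F-np.cos(th)*up;k=np.cos(th)*F+np.sin(th)*up
    tip=h+c*k+.148*d;e=M+.008*zr-tip
    print("tip",tip,"off axis",(tip-M)@((up+F)/2**.5),"along",(tip-M)@zr,"tool shift cm",(R.T@e*100).round(2))
E
```

```text
t 14.925 p [ 0.4348 -0.0165  0.2389] gap 0.111 grip 40.0 F [-0.6  0.1 -0.4]
tool x [-0.991   0.1336 -0.0019] y [1.336e-01 9.910e-01 7.000e-04] z [ 0.002  0.    -1.   ]
free 47.205888799483105 0.0004208331013990334 [ 0.16 -0.09  0.12 -0.04 -0.18 -0.26  0.09  0.06  0.14]
c=0 [47.4164717]
tip [ 0.54162774 -0.03074687  0.18220732] off axis 0.007968443778956563 along 0.03050851713886877 tool shift cm [-1.02  0.06  2.16]
tip [ 0.54170993 -0.03075783  0.18229834] off axis 0.00809143375047825 along 0.030514254951386065 tool shift cm [-1.02  0.06  2.17]
```

>>> step_arm:
  targets:
    - [0,[-0.5,0.03,1.05],0]
    - [0,[-0.5,0.03,1.1],0]
    - [0,[0,0,0],0]
    - [0,[0,0,0],0]
  newtons: 15

```text
clock: 15.42
position: [0.4439, -0.0174, 0.2159]
tool_rot: [0.067, 0.998, -0.0, -0.0]
contact_force: [0.1, 0.5, -0.6]
finger_gap: 0.114
grip_force: 15.0
```

```bash
python3 - <<'E'
from h import *
s,R=st();S=snap("s8","scene");T=snap("t8","top")
h=s["position"]+R@HO;ps=np.radians(-7.6);th=np.radians(47.3);F=np.array([np.cos(ps),np.sin(ps),0]);zr=-np.sin(th)*F+np.array([0,0,np.cos(th)])
bg=pickle.load(open("f0.pkl","rb"))
for n,f in(("scene",S),("top",T)):
    print(n);rodscan(f,bg[n],h,zr,R[:,1],(.09,.11,.12,.13,.14,.145))
print(proj(T,h-.148*zr),proj(T,[.5575,-.0323,.155]))
E
```

```text
t 15.425 p [ 0.4439 -0.0174  0.2159] gap 0.114 grip 15.0 F [ 0.1  0.5 -0.6]
tool x [-9.910e-01  1.335e-01  4.000e-04] y [ 1.335e-01  9.910e-01 -4.000e-04] z [-0. -0. -1.]
scene
0.09 px [270.6 196.8] off 0.56 n [-0.5   0.87] wid 4.5
0.11 px [276.5 200.3] off 0.23 n [-0.5   0.87] wid 4.0
0.12 px [279.4 201.9] off 0.18 n [-0.5   0.87] wid 4.0
0.13 px [282.3 203.6] off -0.14 n [-0.5   0.87] wid 3.0
0.14 px [285.2 205.3] off -0.05 n [-0.5   0.87] wid 3.5
0.145 px [286.6 206.1] off 0.23 n [-0.5   0.87] wid 3.0
top
0.09 px [297.8 226.2] off 2.08 n [1.   0.07] wid 7.5
0.11 px [298.1 221.5] off -0.12 n [1.   0.07] wid 3.5
0.12 px [298.3 219.1] off -0.09 n [1.   0.07] wid 4.5
0.13 px [298.5 216.8] off 0.19 n [1.   0.07] wid 4.0
0.14 px [298.6 214.5] off -0.15 n [1.   0.07] wid 4.0
0.145 px [298.7 213.4] off -0.24 n [1.   0.07] wid 4.0
[298.74455263 212.73454047] [298.85189234 210.59963255]
```

Rod and mouth line up. I'll start the insertion.

>>> step_arm:
  targets:
    - [0,[-0.5,0,0.5],0]
    - [0,[-0.55,0,0.55],0]
    - [0,[-0.55,0,0.55],0]
    - [0,[-0.55,0,0.55],0]
    - [0,[-0.55,0,0.55],0]
    - [0,[0,0,0],0]

```text
clock: 16.27
position: [0.4707, -0.0211, 0.1884]
tool_rot: [0.067, 0.998, -0.0, -0.0]
contact_force: [-0.1, 0.4, -1.1]
finger_gap: 0.115
grip_force: 15.0
```

>>> step_arm:
  targets:
    - [0,[-0.6,0,0.52],0]
    - [0,[-0.6,0,0.52],0]
    - [0,[-0.6,0,0.52],0]
    - [0,[-0.6,0,0.52],0]
    - [0,[-0.6,0,0.52],0]
    - [0,[-0.6,0,0.52],0]
    - [0,[0,0,0],0]

```text
clock: 17.15
position: [0.5064, -0.0259, 0.1572]
tool_rot: [0.067, 0.998, -0.0, -0.0]
contact_force: [0.7, -0.9, -1.3]
finger_gap: 0.109
grip_force: 15.0
```

```bash
python3 - <<'E'
from h import *
s,R=st();h=s["position"]+R@HO;ps=np.radians(-7.6);F=np.array([np.cos(ps),np.sin(ps),0]);up=np.array([0,0,1.])
zm=(up-F)/2**.5;M=np.array([.5575,-.0323,.155]);e=h-M
print("handle in mouth frame: x,y,z",e@((up+F)/2**.5),e@np.array([-F[1],F[0],0]),e@zm)
S=snap("s9","scene");print(angle(S,pickle.load(open("f0.pkl","rb"))["scene"],h,R[:,0],35,57,(.042,.08)))
E
```

```text
t 17.15 p [ 0.5064 -0.0259  0.1572] gap 0.109 grip 15.0 F [ 0.7 -0.9 -1.3]
tool x [-9.910e-01  1.336e-01  8.000e-04] y [ 1.336e-01  9.910e-01 -7.000e-04] z [-0.001 -0.001 -1.   ]
handle in mouth frame: x,y,z -0.0047440258621999284 -0.00036956757610023973 0.06944000252667103
[(35.0, 110), (37.5, 149), (40.0, 202), (42.5, 235), (45.0, 222), (47.5, 176), (50.0, 123), (52.5, 80), (55.0, 55)]
```

>>> step_arm:
  targets:
    - [0,[-0.42,0.01,0.27],0]
    - [0,[-0.42,0.01,0.27],0]
    - [0,[-0.42,0.01,0.27],0]
    - [0,[-0.42,0.01,0.27],0]
    - [0,[0,0,0],0]

```text
clock: 17.82
position: [0.5233, -0.0278, 0.1466]
tool_rot: [0.067, 0.998, -0.0, -0.0]
contact_force: [0.0, -1.6, -2.1]
finger_gap: 0.112
grip_force: 15.0
```

>>> step_arm:
  targets:
    - [0,[-0.2,0,0.2],0]
    - [0,[-0.2,0,0.2],0]
    - [0,[-0.2,0,0.2],0]
    - [0,[0,0,0],0]

```text
clock: 18.32
position: [0.5292, -0.0284, 0.1408]
tool_rot: [0.067, 0.998, -0.0, 0.0]
contact_force: [0.9, -0.7, -2.6]
finger_gap: 0.115
grip_force: 15.0
```

```bash
cat >> h.py <<'E'
def hm():
    s,R=st();h=s["position"]+R@HO;ps=np.radians(-7.6);F=np.array([np.cos(ps),np.sin(ps),0]);up=np.array([0,0,1.])
    e=h-np.array([.5575,-.0323,.155]);print("handle in mouth frame mm",1e3*(e@((up+F)/2**.5)),1e3*(e@np.array([-F[1],F[0],0])),1e3*(e@(up-F)/2**.5),"moment",s["moment"].round(2));return h,R
E
python3 -c "
from h import *
hm()"
```

```text
t 18.325 p [ 0.5292 -0.0284  0.1408] gap 0.115 grip 15.0 F [ 0.9 -0.7 -2.6]
tool x [-9.911e-01  1.334e-01 -1.000e-04] y [ 1.334e-01  9.911e-01 -2.000e-04] z [ 0. -0. -1.]
handle in mouth frame mm -0.22072465561590393 0.09549151448102133 41.64149668411638 moment [-0.19  0.16 -0.1 ]
```

>>> step_arm:
  targets:
    - [0,[-0.14,0,0.14],0]
    - [0,[-0.1,0,0.1],0]
    - [0,[-0.1,0,0.1],0]
    - [0,[0,0,0],0]
  newtons: 30

```text
clock: 18.82
position: [0.5315, -0.0287, 0.1383]
tool_rot: [0.067, 0.998, 0.0, -0.001]
contact_force: [-10.2, 0.0, 11.7]
finger_gap: 0.113
grip_force: 30.0
```

```bash
python3 -c "
from h import *
h,R=hm();S=snap('s10','scene');print(angle(S,pickle.load(open('f0.pkl','rb'))['scene'],h,R[:,0],30,60,(.02,.06)))"
```

```text
t 18.825 p [ 0.5315 -0.0287  0.1383] gap 0.113 grip 30.0 F [-10.2   0.   11.7]
tool x [-0.9911  0.1334  0.002 ] y [1.334e-01 9.911e-01 6.000e-04] z [-0.002  0.001 -1.   ]
handle in mouth frame mm -0.22418511251149859 0.08116663902056977 38.16382258996089 moment [-0.05  2.39 -0.08]
[(30.0, 239), (32.5, 231), (35.0, 220), (37.5, 208), (40.0, 195), (42.5, 184), (45.0, 178), (47.5, 176), (50.0, 180), (52.5, 187), (55.0, 189), (57.5, 179), (60.0, 157)]
```

Solid axial contact with the handle 38.2 mm from the mouth, so the collar is on the rim. I'll hold briefly, then draw it out along the bore.

>>> step_arm:
  targets:
    - [0,[0,0,0],0]
    - [0,[0,0,0],0]
    - [0,[0.3,0,-0.3],0]
    - [0,[0.5,0,-0.5],0]
    - [0,[0.7,0,-0.7],0]
    - [0,[0.7,0,-0.7],0]
    - [0,[0.7,0,-0.7],0]
    - [0,[0.7,0,-0.7],0]
    - [0,[0.7,0,-0.7],0]
    - [0,[0.7,0,-0.7],0]
    - [0,[0.7,0,-0.7],0]
    - [0,[0.7,0,-0.7],0]
  newtons: 40

```text
clock: 20.38
position: [0.4685, -0.0203, 0.202]
tool_rot: [0.067, 0.998, -0.0, 0.0]
contact_force: [-0.7, -1.0, -2.7]
finger_gap: 0.115
grip_force: 40.0
```

>>> step_arm:
  targets:
    - [0,[0.7,0,-0.7],0]
    - [0,[0.7,0,-0.7],0]
    - [0,[0.7,0,-0.7],0]
    - [0,[0.7,0,-0.7],0]
    - [0,[0.5,0,-0.5],0]
    - [0,[0,0,0],0]
    - [0,[0,0,0],0]

```text
clock: 21.25
position: [0.4363, -0.0159, 0.2344]
tool_rot: [0.067, 0.998, -0.0, -0.0]
contact_force: [-0.7, -0.8, -0.5]
finger_gap: 0.11
grip_force: 40.0
```

```bash
python3 - <<'E'
from h import *
h,R=hm();S=snap('s11','scene');bg=pickle.load(open('f0.pkl','rb'))
print(angle(S,bg['scene'],h,R[:,0],35,57))
from scipy import ndimage
t=bg["top"];g=cv2.cvtColor(t["frame"],cv2.COLOR_BGR2GRAY)[170:245,345:410]
print(g[37,::3]);print(g[::3,32])
E
```

```text
t 21.25 p [ 0.4363 -0.0159  0.2344] gap 0.11 grip 40.0 F [-0.7 -0.8 -0.5]
tool x [-9.911e-01  1.333e-01  1.000e-04] y [ 1.333e-01  9.911e-01 -1.000e-04] z [-0. -0. -1.]
handle in mouth frame mm -0.2718152649658661 0.22918339397012416 174.10791698273857 moment [ 0.03 -0.01  0.02]
[(35.0, 24), (37.5, 26), (40.0, 36), (42.5, 62), (45.0, 146), (47.5, 139), (50.0, 54), (52.5, 18), (55.0, 10)]
[203 200 200 200 200 106 200 201 201 201 202 201 201 201 200 193 190 200
 198 199 198 198]
[199 176 179 189 178 168 201 201 201 201 201 200 200 202 201 202 201 201
 200 199 162 198 200 197 196]
```

The stick is out by 26 mm. Next I'll level it by laying it flat across the pedestal top, approaching with the rod pointing to the right and forward.

>>> step_arm:
  targets:
    - [0,[1.5,0,-1.5],0]
    - [0,[0,0,-3],0]
    - [0,[0,0,-2.1],8.7]
    - [0,[0,0,0],8.7]
    - [0,[0,0,0],8.7]
    - [0,[0,0,0],8.7]
    - [0,[0,0,0],8.8]
    - [0,[0,0,0],8.8]
    - [0,[0,0,0],0]
    - [0,[0,0,0],0]

```text
clock: 22.55
position: [0.4214, -0.014, 0.3004]
tool_rot: [0.499, 0.867, -0.0, -0.0]
contact_force: [0.7, 0.7, -1.8]
finger_gap: 0.11
grip_force: 40.0
```

```bash
python3 - <<'E'
from h import *
s,R=st();print(s["joint_pos"].round(2))
tgt=np.array([.448,.312,.235]);h=s["position"]+R@HO;print("shift cm to hover",(R.T@(tgt-h)*100).round(2))
F=-R[:,0];C=np.array([.4843,.2493,.12]);print("for this yaw: handle",C-F*.0725)
f=pickle.load(open("f0.pkl","rb"));b=onz(f["scene"],280,190,0)
for z in(.08,.09,.1,.11):print(z,proj(f["scene"],[b[0],b[1],z]))
t=f["top"];print("tray corners",[onz(t,*p,.016).round(3).tolist() for p in((366,183),(396,187),(388,231),(358,226))])
E
```

```text
t 22.55 p [ 0.4214 -0.014   0.3004] gap 0.11 grip 40.0 F [ 0.7  0.7 -1.8]
tool x [-0.5018  0.865  -0.    ] y [ 8.650e-01  5.018e-01 -5.000e-04] z [-0. -0. -1.]
[-0.53 -0.22  0.38  1.82  0.08  1.53  0.37]
shift cm to hover [26.77 18.67 10.88]
for this yaw: handle [0.44792222 0.31201289 0.11999849]
0.08 [280.80249776 166.80556186]
0.09 [280.90650198 163.79954796]
0.1 [281.01136033 160.7688472 ]
0.11 [281.11708338 157.71315422]
tray corners [[0.662, -0.269, 0.016], [0.648, -0.37, 0.016], [0.5, -0.34, 0.016], [0.517, -0.239, 0.016]]
```

>>> step_arm:
  targets:
    - [0,[2.7,1.87,0],0]
    - [0,[3,2.1,0],0]
    - [0,[3,2.1,0],0]
    - [0,[3,2.1,0],0]
    - [0,[3,2.1,0],0]
    - [0,[3,2.1,0],0]
    - [0,[3,2.1,0],0]
    - [0,[3,2.1,0],0]
    - [0,[3.07,2.1,0],0]
    - [0,[0,0,3],0]
    - [0,[0,0,4],0]
    - [0,[0,0,3],0]
    - [0,[0,0,0.8],0]
    - [0,[0,0,0],0]

```text
clock: 24.3
position: [0.4496, 0.3114, 0.1929]
tool_rot: [0.5, 0.866, -0.0, 0.0]
contact_force: [0.1, -0.1, -0.4]
finger_gap: 0.113
grip_force: 40.0
```

```bash
python3 - <<'E'
from h import *
s,R=st();h=s["position"]+R@HO;print("err cm",(R.T@(np.array([.448,.312,.235])-h)*100).round(2))
S=snap('s12','scene');print(angle(S,pickle.load(open('f0.pkl','rb'))['scene'],h,R[:,0],30,60))
E
```

```text
t 24.3 p [0.4496 0.3114 0.1929] gap 0.113 grip 40.0 F [ 0.1 -0.1 -0.4]
tool x [-5.001e-01  8.660e-01 -1.000e-04] y [ 8.660e-01  5.001e-01 -2.000e-04] z [-0. -0. -1.]
err cm [ 0.03 -0.11  0.14]
[(30.0, 18), (32.5, 26), (35.0, 37), (37.5, 60), (40.0, 101), (42.5, 165), (45.0, 227), (47.5, 221), (50.0, 141), (52.5, 62), (55.0, 24), (57.5, 10), (60.0, 6)]
```

>>> step_arm:
  targets:
    - [0,[0,-0.1,0],0]
    - [0,[0,0,1],0]
    - [0,[0,0,1],0]
    - [0,[0,0,0.8],0]
    - [0,[0,0,0.8],0]
    - [0,[0,0,0.8],0]
    - [0,[0,0,0.8],0]
    - [0,[0,0,0.8],0]
    - [0,[0,0,0],0]
  newtons: 8

```text
clock: 25.48
position: [0.4484, 0.3103, 0.1317]
tool_rot: [0.501, 0.866, -0.001, -0.0]
contact_force: [-0.7, 0.1, -0.9]
finger_gap: 0.11
grip_force: 8.0
```

```bash
python3 - <<'E'
from h import *
s,R=st();h=s["position"]+R@HO
S=snap('s13','scene');print(angle(S,pickle.load(open('f0.pkl','rb'))['scene'],h,R[:,0],40,90,(.042,.075)))
E
```

```text
t 25.475 p [0.4484 0.3103 0.1317] gap 0.11 grip 8.0 F [-0.7  0.1 -0.9]
tool x [-4.989e-01  8.667e-01 -4.000e-04] y [ 0.8667  0.4989 -0.0013] z [-0.001 -0.001 -1.   ]
[(40.0, 50), (42.5, 49), (45.0, 61), (47.5, 84), (50.0, 116), (52.5, 165), (55.0, 222), (57.5, 260), (60.0, 259), (62.5, 214), (65.0, 149), (67.5, 91), (70.0, 58), (72.5, 45), (75.0, 43), (77.5, 44), (80.0, 45), (82.5, 45), (85.0, 45), (87.5, 43), (90.0, 36)]
```

>>> step_arm:
  targets:
    - [0,[0,0,0.8],0]
    - [0,[0,0,0.8],0]
    - [0,[0,0,0.8],0]
    - [0,[0,0,0.8],0]
    - [0,[0,0,0.7],0]
    - [0,[0,0,0.6],0]
    - [0,[0,0,0.4],0]
    - [0,[0,0,0.2],0]
    - [0,[0,0,0],0]

```text
clock: 26.65
position: [0.4487, 0.3107, 0.0815]
tool_rot: [0.501, 0.866, -0.0, -0.0]
contact_force: [0.1, 0.2, -0.7]
finger_gap: 0.112
grip_force: 8.0
```

```bash
python3 - <<'E'
from h import *
s,R=st();h=s["position"]+R@HO
S=snap('s14','scene');print(angle(S,pickle.load(open('f0.pkl','rb'))['scene'],h,R[:,0],70,105,(.05,.145)))
E
```

```text
t 26.65 p [0.4487 0.3107 0.0815] gap 0.112 grip 8.0 F [ 0.1  0.2 -0.7]
tool x [-0.4989  0.8666 -0.    ] y [ 8.666e-01  4.989e-01 -1.000e-04] z [-0. -0. -1.]
[(70.0, 21), (72.5, 25), (75.0, 34), (77.5, 47), (80.0, 59), (82.5, 63), (85.0, 69), (87.5, 111), (90.0, 171), (92.5, 141), (95.0, 69), (97.5, 54), (100.0, 40), (102.5, 28), (105.0, 25)]
```

The rod is level to within a degree or so. I'll tighten the grip, lift and carry it to the tray.

>>> step_arm:
  targets:
    - [0,[0,0,0],0]
    - [0,[0,0,0],0]
    - [0,[0,0,-2],0]
    - [0,[0,0,-4],0]
    - [0,[0,0,-5],0]
    - [0,[0,0,-5],0]
    - [0,[0,0,-4],0]
    - [0,[0,0,0],0]
  newtons: 45

```text
clock: 27.7
position: [0.45, 0.3116, 0.2851]
tool_rot: [0.501, 0.866, 0.003, 0.001]
contact_force: [0.4, -0.2, -2.0]
finger_gap: 0.113
grip_force: 45.0
```

>>> step_arm:
  targets:
    - [0,[-2,-0.8,0],0]
    - [0,[-3.3,-1.4,0],0]
    - [0,[-3.3,-1.4,0],0]
    - [0,[-3.3,-1.4,0],0]
    - [0,[-3.3,-1.4,0],0]
    - [0,[-3.3,-1.4,0],0]
    - [0,[-3.3,-1.4,0],0]
    - [0,[-3.3,-1.4,0],0]
    - [0,[-3.3,-1.4,0],0]
    - [0,[-3.3,-1.4,0],0]
    - [0,[-3.3,-1.4,0],0]
    - [0,[-3.3,-1.4,0],0]
    - [0,[-3.3,-1.4,0],0]
    - [0,[-3.3,-1.4,0],0]
    - [0,[0,0,0],0]
    - [0,[0,0,0],0]

```text
clock: 29.7
position: [0.5072, -0.1732, 0.2805]
tool_rot: [0.501, 0.866, -0.0, -0.001]
contact_force: [-0.4, -0.2, -1.1]
finger_gap: 0.11
grip_force: 45.0
```

```bash
python3 - <<'E'
from h import *
s,R=st();h=s["position"]+R@HO;F=-R[:,0]
print("tip",h+.148*F,"shift cm",(R.T@(np.array([.582,-.3045,.165])-h-.148*F)*100).round(2))
S=snap('s15','scene');print(angle(S,pickle.load(open('f0.pkl','rb'))['scene'],h,R[:,0],75,105,(.05,.145)))
E
```

```text
t 29.7 p [ 0.5072 -0.1732  0.2805] gap 0.11 grip 45.0 F [-0.4 -0.2 -1.1]
tool x [-0.4984  0.8669  0.0013] y [ 0.8669  0.4984 -0.0013] z [-0.002  0.001 -1.   ]
tip [ 0.58056847 -0.30063756  0.32385131] shift cm [-0.43 -0.05 15.88]
[(75.0, 27), (77.5, 28), (80.0, 29), (82.5, 40), (85.0, 74), (87.5, 128), (90.0, 119), (92.5, 60), (95.0, 33), (97.5, 28), (100.0, 26), (102.5, 27), (105.0, 27)]
```

>>> step_arm:
  targets:
    - [0,[-0.4,0,3],0]
    - [0,[0,0,4],0]
    - [0,[0,0,4],0]
    - [0,[0,0,3],0]
    - [0,[0,0,1.8],0]
    - [0,[0,0,0],0]
    - [0,[0,0,0],0]
    - [0,[0,0,0],0]
    - [0,[0,0,0],0]
    - [0,[0,0,0],0]
    - [0,[0,0,0],0]

```text
clock: 31.12
position: [0.5102, -0.1766, 0.1237]
tool_rot: [0.5, 0.866, 0.0, 0.0]
contact_force: [0.3, 0.2, -1.4]
finger_gap: 0.108
grip_force: 45.0
```

```bash
python3 - <<'E'
from h import *
s,R=st();h=s["position"]+R@HO;F=-R[:,0];bg=pickle.load(open('f0.pkl','rb'))
print("tip",h+.148*F)
S=snap('s16','scene');T=snap('t16','top');print(angle(S,bg['scene'],h,R[:,0],75,105,(.05,.145)))
for n,f in(("scene",S),("top",T)):
    print(n);rodscan(f,bg[n],h,R[:,0],R[:,1],(.06,.08,.1,.12,.14,.145,.155))
# tray centre check in top at start: dark outline centroid
E
```

```text
t 31.125 p [ 0.5102 -0.1766  0.1237] gap 0.108 grip 45.0 F [ 0.3  0.2 -1.4]
tool x [-0.4991  0.8666 -0.    ] y [8.666e-01 4.991e-01 1.000e-04] z [ 0.  0. -1.]
tip [ 0.58351212 -0.30399384  0.16716059]
[(75.0, 13), (77.5, 13), (80.0, 15), (82.5, 25), (85.0, 60), (87.5, 115), (90.0, 96), (92.5, 48), (95.0, 29), (97.5, 25), (100.0, 22), (102.5, 20), (105.0, 19)]
scene
0.06 px [335.  256.5] off -0.16 n [-0.35  0.94] wid 3.0
0.08 px [344.2 260. ] off 1.75 n [-0.35  0.94] wid 1.0
0.1 px [353.6 263.5] off 1.19 n [-0.35  0.94] wid 3.5
0.12 px [363. 267.] off 0.41 n [-0.35  0.94] wid 4.5
0.14 px [372.7 270.6] off 0.68 n [-0.35  0.94] wid 4.5
0.145 px [375.1 271.5] off 0.0 n [-0.35  0.94] wid 0.0
0.155 px [380.  273.4] off 0.0 n [-0.35  0.94] wid 0.0
top
0.06 px [364.4 216.1] off -0.02 n [0.5  0.86] wid 11.5
0.08 px [370.1 212.8] off -0.32 n [0.5  0.86] wid 11.5
0.1 px [375.8 209.4] off -0.21 n [0.5  0.86] wid 11.5
0.12 px [381.5 206.1] off -0.08 n [0.5  0.86] wid 11.5
0.14 px [387.2 202.8] off 0.21 n [0.5  0.86] wid 11.5
0.145 px [388.6 202. ] off 0.69 n [0.5  0.86] wid 10.5
0.155 px [391.5 200.3] off 3.23 n [0.5  0.86] wid 6.5
```

Rod angle is about 88°, with the tip over the tray centre at a height of 0.165 m and the arm still. I'll hand it in.

```bash
python3 -c "
from station import ctrl
print(ctrl.close_job())"
```

```text
the job is handed in; nothing more can be done
None
```

I handed the job in at about 31 s without seeing a verdict. The dipstick seated in the gauge tube with the arm reading firm axial contact, was drawn right out, and is held about level over the middle of the drip tray with its tip about 165 mm above the table. The marked side faces up by my reckoning from the key's direction; I had no picture of the blade.

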